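Close the split casting mould with its draw latch

TASK

Close the split casting mould with the draw latch on top: gently bring the nose of the claw fully down into the slot behind the keeper bar without forcing it against the bar or the wall, then swing the lever back and down over centre until it snaps home on its rubber stop (do not crush it down) and the two mould halves are pulled tight together. Leave the bottle, cup and dropper bottle beside the mould where they stand.

Things in the scene. Friction and masses are not known exactly. Their poses are not given: they have to be found in the camera images.
- mould: Aluminium split mould on a grey bed plate 262 x 130 x 8 mm, fixed to the bench. Origin: on the bench, below the lever hinge. x: the draw direction, from lever hinge (x = 0) to keeper; z up. Bed x = -110 to 152 mm; fixed half to 36 mm, sliding half from 37.5 mm on, both 110 mm wide, tops at z = 40 mm. Latch parts are centred on y = 0 and move in the x-z plane only
- half (a joint): Opening of the sliding mould half along the mould's x, m: 0 shut, 0.005 at its open stop, where it rests at the start; about 4 N of return spring and friction hold it there, 6 N just before shut
- lever (a joint): Lever angle, rad: 0 upright; positive swings the handle back (mould's -x) and down; 1.57 flat on its rubber stop (closed); negative leans to the keeper (to -1.0). Stays where left (friction 0.03 N m). With the claw hooked it takes up to about 0.9 N m; dead centre is near 1.35; from 1.45 on it pulls itself down, but follow it to its stop
- lever_hinge (a point): The lever's hinge axis (parallel to the mould's y), 62 mm above the bench. The claw's pin sits on the lever 22 mm from this axis: with the lever upright, 21.6 mm above and 4.4 mm behind (-x) it
- lever_end (a point): On the handle plate, 75 mm from the hinge axis, on the face that looks to the keeper when upright and up when closed
- bumper: Black rubber stop block 14 x 18 x 20 mm on the fixed half, 52 mm behind the hinge, on which the closed lever rests
- claw: Steel claw, a bar hinged on the lever; origin on its pin, x along the bar to the nose, z up. Its nose end slides out along x against a stiff spring (4 N per mm, up to 24 mm) when the latch is drawn. Its hinge is loose: let go, the nose end sinks slowly until something carries it (friction 0.008 N m, weight 26 g); it lies on the bar at the start
- claw_tab (a point): Finger tab standing up on the claw, pinched across the mould's y: 9 mm thick (y), 20 mm long (x). This point is in its middle, 9 mm below its top, with 24 mm of tab below it; it lies 78 mm from the pin along the claw and 34 mm above it
- claw_nose (a point): Middle of the lower face of the claw's nose (5 mm along x, 18 wide, reaching 13 mm below the strip above it), 117.5 mm from the pin along the claw, 7.6 mm below it. A toe 2.5 mm long and 4.5 high at its foot points back to the pin and catches under the bar's lip; fully down, the strip rests on the bar and this point is about 12 mm below the bar's top
- bottle: White reagent bottle with a blue cap, 48 mm diameter, 98 mm tall, standing beside the mould; leave alone. Origin under its centre
- cup: White lidded specimen cup, 65 mm diameter, 64 mm tall, beyond the keeper end; leave alone. Origin under its centre
- dropper: Small white bottle with a red cap, 33 mm diameter, 72 mm tall, near the lever end; leave alone. Origin under its centre
- keeper_base: Keeper's foot on the sliding half; axes as the mould's; origin 40 mm over the bench, under the nominal far (+x) face of the keeper bar. Bar: x = -28 to 0, 24 mm wide, 22 high, its far face undercut 3 mm below z = 16; slot for the nose x = 0 to 12; end wall x = 12 to 17, 48 high. Bar, slot and wall sit on an adjuster, together up to 8 mm off this along x, not measured: find by touch or look
- handle: The lever's steel handle plate, 28 mm wide, 4 mm thick, from 25 to 81 mm from the hinge. Origin on the hinge axis; local z along the handle, x towards the keeper when the lever is upright and up when closed

How it is judged:
On the way:
1. the claw's nose is down in the slot behind the keeper bar while the lever is still open (x of claw_nose in the frame of keeper_base between -0.007 and 0.018 m and z of claw_nose in the frame of keeper_base below 0.0135 m and value of joint lever below 0.8 rad), for 0.2 s.
At the end, for the whole second after the job is handed in: The lever lies on its stop (angle above 1.5 rad) and is at rest, the mould halves are shut (gap under 1.5 mm), and the claw's nose is in the slot (its lower end at least 5.5 mm below the bar's top), pulling on the keeper with more than 8 N (value of joint lever above 1.5 rad and value of joint half below 0.0015 m and contact force between claw and keeper_base above 8 N and z of claw_nose in the frame of keeper_base below 0.0165 m and velocity of joint lever below 0.1 rad/s); the robot touches nothing.
It fails at once if the claw is pressed against the keeper with more than 15 N while the mould is still open (gap over 3.5 mm) (value of joint half above 0.0035 m and contact force between claw and keeper_base above 15 N).
It fails at once if the lever is forced against its rubber stop with more than 60 N (contact force between handle and bumper above 60 N).
It fails at once if a bystander (bottle, cup or dropper bottle) is moved more than 20 mm (distance of any of bottle, cup, dropper from where it was at the start of the episode above 0.02 m).
It also fails if it takes over 69 s, if anything falls off the work surface, if the arm or the gripper's body presses on something with over 40 N, if the wrist force passes 120 N, or if a joint passes its speed limit or range.

ROBOT

A 7-joint arm with a two-finger parallel gripper is mounted at the origin on a cart in front of the work surface, level with it; the furniture and walls round the work are solid. World frame = base frame: x ahead of the robot, y to its left, z up, the work surface at z = 0. Lengths are in m, angles in rad, forces in N, time in s.
With the tool pointing down it reaches from about 0.425 to 0.825 m from the base axis. Payload 3.6 kg.
Tool frame: the origin (TCP) lies where the fingers leave the gripper's body, on its centre line; the fingertips stand 73 mm ahead of it and the grasp point (between the pads) lies 54 mm ahead of it; z points along the fingers, y is the line along which they close (so a half turn about z gives the same grasp; the last joint's range is limited). The gripper opens to 85 mm and grips with 20 to 120 N. Pads are 22 mm wide; open, the fingers measure 114 mm over their backs; the gripper's body (76 mm by 85 mm) begins 54 mm behind the grasp point. The pads swing forward as they close: fully open they stand 13 mm farther back than shut.
Start: joints at [-1.206, 0.615, -0.013, 1.423, 0.008, 1.103, -0.04], TCP at [0.248, 0.601, 0.304] pointing down, gripper open.
Joint ranges: [-3.12, 3.12], [-0.3, 2.06], [-1.34, 1.32], [0.26, 2.42], [-1.36, 4.5], [0.01, 1.98], [-2.84, 2.84]. Speed limits (rad/s): [2.79, 2.79, 3.14, 3.14, 3.14, 3.14, 3.14].

INTERFACE

Orientations are given as a unit quaternion [x, y, z, w].
In Python, from station import arm, snapshot, camera_info, ticket gives the robot as it stands. Calls block until the motion is done:
- arm.movep(position, orientation): joint-space move of the TCP to a pose.
- arm.line_to(position, velocity=0.15, ori=None): straight line of the TCP; ori=None keeps the orientation; velocity is the mean speed in m/s.
- arm.move_j(angles): joint-space move.
- arm.move_gripper(opening, effort=None): opening from 0.0 (shut) to 1.0 (fully open); effort is the grip in N (None keeps the last); returns when the fingers have stopped.
- arm.pause(seconds).
- arm.ik(position, orientation): joint angles nearest the present ones, or None.
- snapshot(name): name is "scene" or "top" or "wrist"; returns the picture (480x640x3 uint8, blue, green, red); there is no depth.
- camera_info(name): a dict with "fx", "fy", "cx", "cy" (pixels), "R" (3x3) and "t" (3): a world point X has camera coordinates R X + t; the wrist camera has in their place "T_tool_cam" (4x4, takes a point from camera to tool coordinates, whose origin is the TCP and whose axes are the flange's). Camera axes: x right, y down, z forward; pixel columns grow to the right and rows downward; lengths in m; the calibration is good to about 2 mm. A picture is of the moment at which its call begins: read the wrist's pose just before it. camera_info takes no time and is no camera call.
A pose or a line that the arm cannot do raises arm.MotionError and nothing moves.
- ticket.finish_job(): hands the job in; it is judged then, once.
Readings, each from a call of its own:
- arm.read_time(): time.
- arm.read_joint_positions(): joint angles.
- arm.read_dq(): joint speeds.
- arm.read_effort(): joint torques, N m.
- arm.read_tool_pos(): TCP position.
- arm.read_eef_rot(): TCP orientation.
- arm.read_ft_force(): force on the tool from outside, world axes, zero at the start.
- arm.read_wrist_torque(): the same for the moment, N m.
- arm.read_opening(): opening from 0.0 (shut) to 1.0 (fully open).
- arm.read_finger_force(): force on a finger pad.
Only numpy, scipy, OpenCV 4.12 (cv2) and the standard library are available. Lean on these libraries where they do the work, as an engineer would, in place of code of your own. Each camera call takes 0.05 s, during which the arm holds its last target. There are 200 camera calls.

## Working session

There is one attempt and no reset: what is moved stays moved. The work goes in short steps, each a Python script; the robot and the scene stay as the last script left them, time stands still between calls to the robot, and variables do not carry over. Pictures are saved under pics/ and viewed, at most 10 in all, crops included, and the job is handed in when it is done.

```bash
ls; mkdir -p pics; python3 - <<'E'
from station import arm, snapshot, camera_info
import cv2,numpy as np
for n in("scene","top"):
    cv2.imwrite(f"pics/{n}0.png",snapshot(n))
    c=camera_info(n);print(n,c["fx"],c["cx"],c["cy"],np.round(-np.array(c["R"]).T@c["t"],3))
print(arm.read_time(),arm.read_tool_pos(),arm.read_eef_rot())
print(camera_info("wrist"))
E
```

```text
pics
scene 530.7777498865578 323.33299242193146 244.9621791869942 [-0.045 -0.364  0.703]
top 473.83235750000404 309.78862619469777 232.69136613664944 [0.401 0.051 1.087]
0.1 [0.24797083 0.60026402 0.30284011] [ 1.94587303e-01  9.80884492e-01 -1.16090487e-03 -2.18961658e-04]
{'fx': 406.2403475422003, 'fy': 406.2403475422003, 'cx': 320.25675808972227, 'cy': 240.83929764119907, 'T_tool_cam': array([[ 6.37663924e-04, -9.53110143e-01, -3.02622947e-01,
         7.72467060e-02],
       [ 9.99999781e-01,  6.61110209e-04,  2.49582490e-05,
         6.24934747e-04],
       [ 1.76279159e-04, -3.02622896e-01,  9.53110356e-01,
        -7.03160753e-02],
       [ 0.00000000e+00,  0.00000000e+00,  0.00000000e+00,
         1.00000000e+00]])}
```

View pics/top0.png

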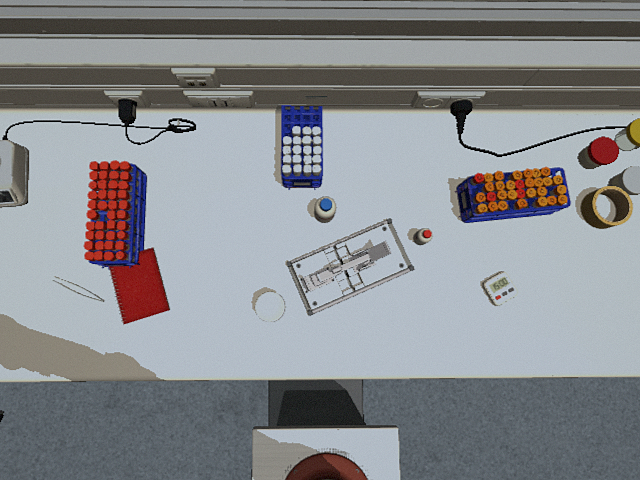

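View pics/scene0.png

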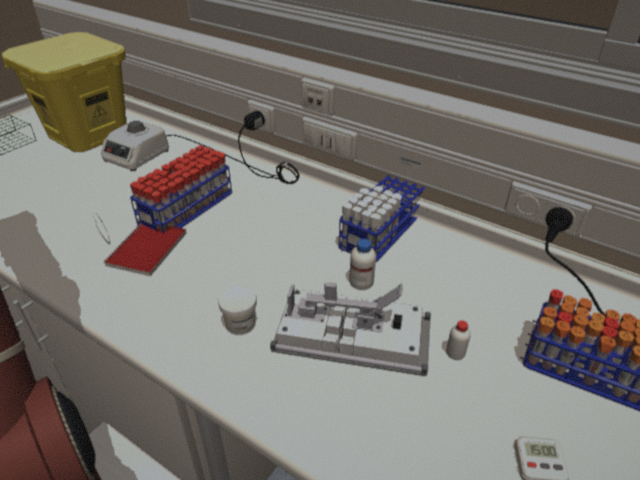

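The top view shows the bed's corners at about (287,263), (389,220), (413,268) and (309,314). The keeper is at the left, by the cup (269,305), and the lever is at the right, leaning back about 45-60°. The bottle is at (325,208) and the dropper at (424,236). I'll enlarge both views next.

```bash
python3 - <<'E'
import cv2,numpy as np
a=cv2.imread("pics/top0.png")[212:322,280:420];b=cv2.imread("pics/scene0.png")[270:380,265:440]
a=cv2.resize(a,None,fx=4.2,fy=4.2,interpolation=2)[:, :]
b=cv2.resize(b,None,fx=4.5,fy=4.5,interpolation=2)
cv2.imwrite("pics/topc.png",a);cv2.imwrite("pics/scenec.png",b)
E
cat > h.py <<'E'
from station import arm, snapshot, camera_info
import numpy as np, cv2
from scipy.optimize import least_squares
from scipy.spatial.transform import Rotation as R
def proj(n,X):
    c=camera_info(n);p=np.asarray(X)@np.array(c["R"]).T+c["t"]
    return np.c_[c["fx"]*p[:,0]/p[:,2]+c["cx"],c["fy"]*p[:,1]/p[:,2]+c["cy"]]
def m2w(P,m): # mould->world, m=(x,y,yaw)
    P=np.atleast_2d(P).astype(float);c,s=np.cos(m[2]),np.sin(m[2])
    return np.c_[m[0]+c*P[:,0]-s*P[:,1],m[1]+s*P[:,0]+c*P[:,1],P[:,2]]
E
python3 - <<'E'
from h import *
# corners bed top: keeper end y? find orientation by fit
px=np.array([[287,263],[389,220],[413,268],[309,314]],float)
C=np.array([[152,-65,8],[-110,-65,8],[-110,65,8],[152,65,8]])/1000
f=lambda m:(proj("top",m2w(C,m))-px).ravel()
for y0 in(2.,-1.,0.5):
    r=least_squares(f,[.45,0,y0]);print(r.x,r.cost,r.fun)
E
```

```text
[ 0.51006734 -0.07837187  1.97634844] 5.268833797103655 [-1.03988285 -0.55136836  0.68898346 -2.17319393  0.72144099  1.07053083
 -0.33820853  1.47442726]
[ 0.51006733 -0.07837187  1.9763484 ] 5.26883379711555 [-1.03988272 -0.55137113  0.6889856  -2.1731921   0.72144092  1.07053372
 -0.33821078  1.47442544]
[ 0.51006733 -0.07837187  1.97634842] 5.268833797106134 [-1.03988278 -0.5513698   0.68898457 -2.17319298  0.72144095  1.07053233
 -0.3382097   1.47442631]
```

View pics/topc.png

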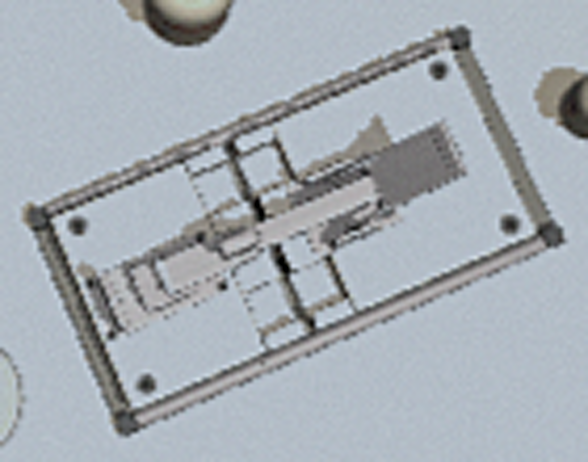

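View pics/scenec.png

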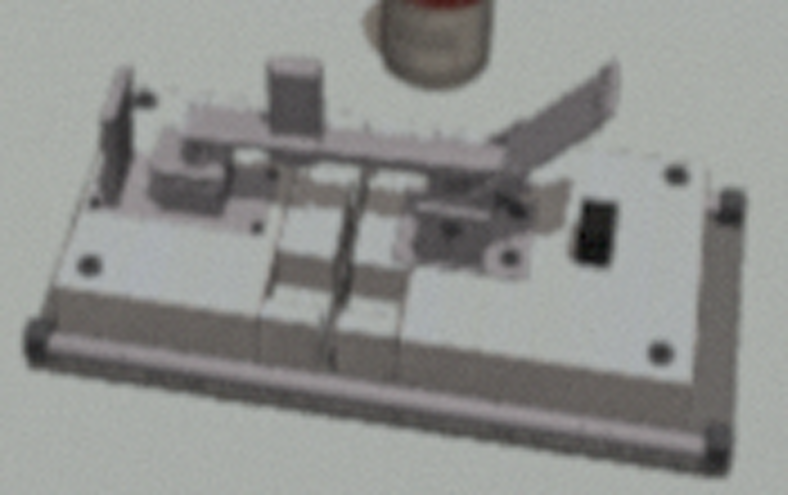

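The crops show the lever leaning back about 1 rad, with its plate at crop (375-465,120-200). The tab is around (235,245). The claw's nose rests on the bar, and the end wall runs (85,265) to (115,335). I'll go above it and look with the wrist camera.

```bash
cat >> h.py <<'E'
M0=np.array([0.51006733,-0.07837187,1.97634842])
def ori(m,pitch=0.): # tool z down, tool x along mould +x
    Rz=R.from_euler('z',m[2]); return (Rz*R.from_euler('y',pitch)*R.from_euler('x',np.pi)).as_quat()
def tip(x,z,m,y=0.,tl=0.073): # TCP for fingertip at mould x,z (tool straight down)
    return m2w([x,y,z+tl],m)[0]
def wproj(X,pos,q,c=None):
    c=c or camera_info("wrist");T=np.array(c["T_tool_cam"])
    Y=R.from_quat(q).inv().apply(np.asarray(X)-pos); p=(Y-T[:3,3])@T[:3,:3]
    return np.c_[c["fx"]*p[:,0]/p[:,2]+c["cx"],c["fy"]*p[:,1]/p[:,2]+c["cy"]]
def wrays(px,pos,q,z): # world points at height z
    c=camera_info("wrist");T=np.array(c["T_tool_cam"]);px=np.atleast_2d(px)
    d=np.c_[(px[:,0]-c["cx"])/c["fx"],(px[:,1]-c["cy"])/c["fy"],np.ones(len(px))]
    r=R.from_quat(q); D=r.apply(d@T[:3,:3].T);o=r.apply(T[:3,3])+pos
    return o+D*((z-o[2])/D[:,2])[:,None]
def w2m(X,m):
    d=np.atleast_2d(X)-[m[0],m[1],0];c,s=np.cos(m[2]),np.sin(m[2])
    return np.c_[c*d[:,0]+s*d[:,1],-s*d[:,0]+c*d[:,1],d[:,2]]
E
python3 - <<'E'
from h import *
px=np.array([[288.8,263.4],[389.3,221],[411,267.7],[310,312.2]])
C=np.array([[152,-65,8],[-110,-65,8],[-110,65,8],[152,65,8]])/1000
r=least_squares(lambda m:(proj("top",m2w(C,m))-px).ravel(),M0);print(r.x,r.fun.round(1))
arm.move_gripper(0.0)
arm.movep(tip(.023,.167,M0),ori(M0))
pos,q=arm.read_tool_pos(),arm.read_eef_rot()
im=snapshot("wrist");cv2.imwrite("pics/w1.png",im)
np.save("w1.npy",np.r_[pos,q]);print(pos,q,arm.read_joint_positions(),arm.read_time(),arm.read_ft_force())
E
```

```text
[ 0.51051302 -0.07905074  1.97352315] [-2.5 -1.4  0.8 -3.3  3.   1.3 -1.2  2.9]
[ 0.50137694 -0.05597091  0.23997132] [ 5.49208187e-01  8.35685496e-01  3.37535948e-04 -7.42905618e-05] [-0.13772117  0.48588314  0.29985977  1.92567911 -0.20262134  0.75879554
  0.68489403] 3.425 [-0.67711046 -0.90182023  0.7739228 ]
```

View pics/w1.png

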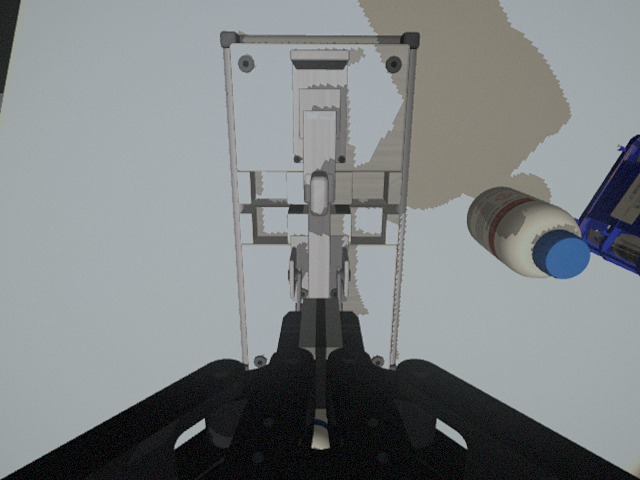

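The wrist view shows the end wall top at rows 51-60 (columns 292-348), the bar's far edge at row ~88, and the claw's nose end at row ~110. The tab is at (319,190), the gap between the halves at row ~209, and the bed end posts are at (228,39) and (411,39).

```bash
python3 - <<'E'
from h import *
d=np.load("w1.npy");pos,q=d[:3],d[3:]
for n,px,z in[("post",[[228,39],[411,39]],.012),("gap",[[245,209],[400,209]],.04),("wall top far/near",[[320,51],[320,58]],.088),("bar far",[[302,88],[338,88]],.062),("claw end",[[304,111],[335,111]],.077),("tab",[[319,172],[319,190],[319,180]],.11)]:
    print(n,w2m(wrays(px,pos,q,z),M0).round(4)[:,:2].tolist())
im=cv2.imread("pics/w1.png")
cv2.imwrite("pics/w1c.png",np.hstack([cv2.resize(im[30:180,270:370],None,fx=4,fy=4,interpolation=2),cv2.resize(im[150:300,270:370],None,fx=4,fy=4,interpolation=2)]))
E
```

```text
post [[0.1479, 0.0602], [0.1482, -0.0616]]
gap [[0.0386, 0.0497], [0.0389, -0.0558]]
wall top far/near [[0.1308, -0.0011], [0.1276, -0.0011]]
bar far [[0.1148, 0.0092], [0.1149, -0.0114]]
claw end [[0.1022, 0.0076], [0.1023, -0.0093]]
tab [[0.0736, -0.0007], [0.0647, -0.0007], [0.0697, -0.0007]]
```

View pics/w1c.png

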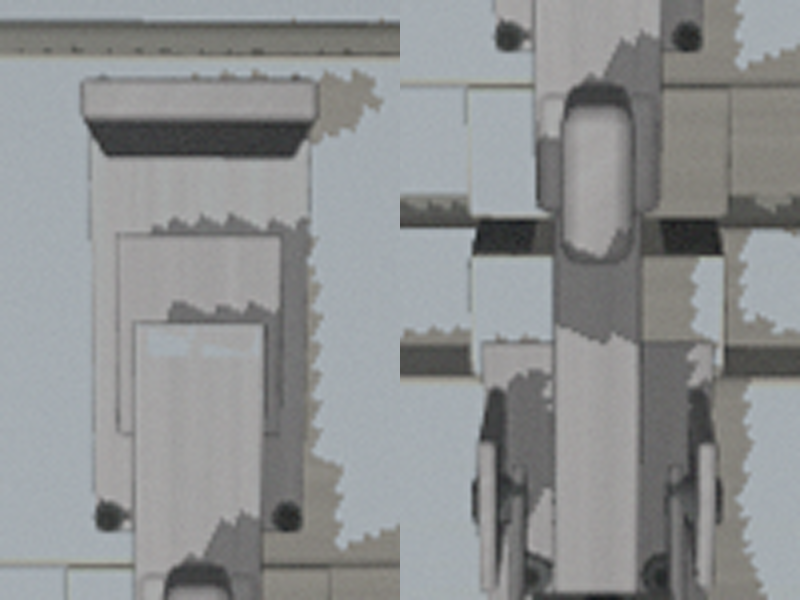

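```bash
cat >> h.py <<'E'
H=.002;W=.011
def push_fwd(q,m=M0): # TCP for tool behind handle holding lever at q, pushing to keeper
    s,c=np.sin(q),np.cos(q)
    if q>0: return tip(-.081*s-H*c-W,.062+.081*c-.020,m)
    r=.061; return tip(-r*s-H*c-W,.062+r*c-H*s,m)
def fm(m=M0): # force in mould axes
    f=np.array(arm.read_ft_force());return w2m(f+[m[0],m[1],0],m)[0]
def crop(name,n="scene"):
    im=snapshot(n)[270:380,265:440];cv2.imwrite(f"pics/{name}.png",cv2.resize(im,None,fx=4.5,fy=4.5,interpolation=2))
E
python3 - <<'E'
from h import *
o=ori(M0)
arm.line_to(tip(-.125,.17,M0),.25,o)
arm.line_to(tip(-.125,.095,M0),.2)
f0=fm();print(f0)
for q in np.r_[1.0:0.01:-.1,0.05:-.30:-.05,-.30:-.45:-.03]:
    arm.line_to(push_fwd(q),.08)
    f=fm()-f0
    if q<.75: print(round(q,2),f.round(1))
    if np.hypot(f[0],f[2])>4: print("stop");break
arm.pause(.5);crop("s1");print(arm.read_time())
E
```

```text
[-0.03931584 -0.64829995  0.87415504]
0.7 [-0.6  0.5 -1. ]
0.6 [ 0.3 -0.4 -0.7]
0.5 [ 0.1  0.7 -0.9]
0.4 [ 0.4  0.5 -0.7]
0.3 [-0.2 -0.2 -0.6]
0.2 [ 0.6  1.  -1.4]
0.1 [ 0.   0.7 -1.2]
0.05 [-0.7  0.2 -1.4]
0.0 [ 0.6  0.9 -1.2]
-0.05 [-0.1  0.4 -1. ]
-0.1 [-0.2  1.1 -1.3]
-0.15 [ 0.2  1.  -1.1]
-0.2 [ 0.8  1.  -0.9]
-0.25 [-0.6  1.  -1.2]
-0.3 [ 0.1  0.9 -0.3]
-0.33 [ 0.5  0.7 -0.8]
-0.36 [-0.1  0.4 -0.1]
-0.39 [-0.6  0.6  0. ]
-0.42 [ 0.7  1.  -1.8]
-0.45 [-0.4  1.2 -0.5]
11.4667
```

View pics/s1.png

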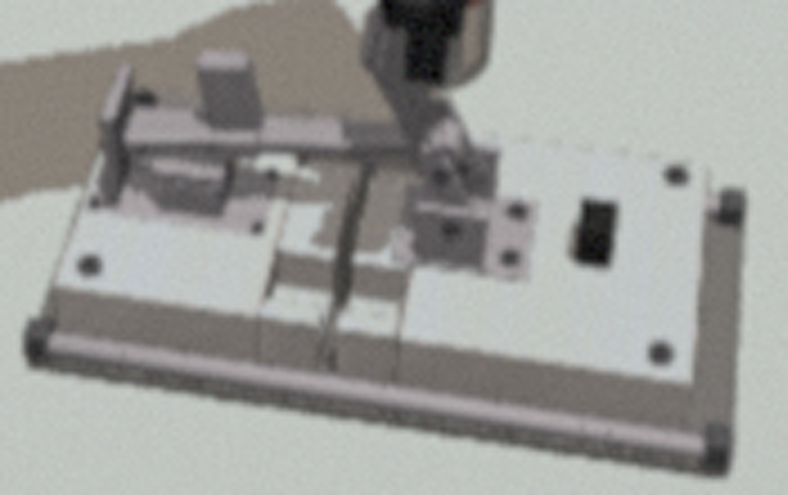

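The nose now hangs over the slot at crop (135,150), just inside the wall (120,140), but it still looks high. I'll advance in small steps with pauses and track the tab's sinking in the scene camera.

```bash
cat >> h.py <<'E'
def track(ref,im,box=(278,301,303,328),up=6):
    r0,r1,c0,c1=box;g=lambda a:cv2.resize(cv2.cvtColor(a,6),None,fx=up,fy=up,interpolation=2)
    t=g(ref[r0:r1,c0:c1]);s=g(im[r0-8:r1+8,c0-10:c1+8]);_,v,_,l=cv2.minMaxLoc(cv2.matchTemplate(s,t,5))
    return round(l[0]/up-10,2),round(l[1]/up-8,2),round(v,3)
E
python3 - <<'E'
from h import *
def favg(n=6):
    a=[]
    for _ in range(n): a.append(fm());arm.pause(.02)
    return np.mean(a,0)
ref=snapshot("scene");cv2.imwrite("pics/ref.png",ref);f0=favg();print(f0.round(2))
arm.pause(.6);print("wait",track(ref,snapshot("scene")))
for q in (-.47,-.49,-.51,-.53):
    arm.line_to(push_fwd(q),.05);arm.pause(.4)
    f=favg()-f0;print(q,f.round(2),track(ref,snapshot("scene")))
    if np.hypot(f[0],f[2])>2.: print("stop");break
print(arm.read_time());crop("s2")
E
```

```text
[-0.04  0.14 -0.11]
wait (0.0, 0.0, 0.995)
-0.47 [ 0.2  -0.23  0.14] (-0.33, 0.83, 0.985)
-0.49 [ 0.45 -0.33  0.06] (-0.83, 2.5, 0.96)
-0.51 [ 0.04 -0.14  0.16] (-1.17, 2.5, 0.958)
-0.53 [-0.25 -0.06 -0.3 ] (-1.17, 2.5, 0.949)
15.4667
```

View pics/s2.png

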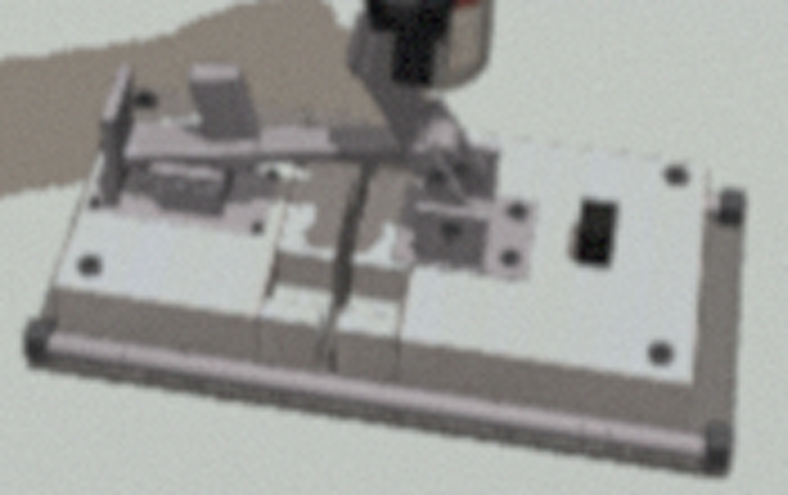

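The tab dropped 2.5 px and then stayed still with no force rise, so the nose has likely fallen into the slot. I'll check by pressing lightly on the tab top, expected at about z = 108 mm if it is fully down.

```bash
python3 - <<'E'
from h import *
ref=cv2.imread("pics/ref.png")
def favg(n=5):
    a=[]
    for _ in range(n): a.append(fm());arm.pause(.02)
    return np.mean(a,0)
arm.line_to(tip(-.0,.195,M0),.3)
arm.line_to(tip(.090,.17,M0),.3)
arm.line_to(tip(.090,.119,M0),.15)
arm.pause(.1);f0=favg();print(f0.round(2),track(ref,snapshot("scene")))
for z in np.arange(.118,.096,-.001):
    arm.line_to(tip(.090,z,M0),.03)
    f=favg(3)-f0
    if f[2]>.7: print(round(z,3),f.round(1))
    if f[2]>4: break
print(track(ref,snapshot("scene")),np.array(arm.read_tool_pos())[2]-.073,arm.read_time())
E
```

```text
[ 0.3  -0.19  0.27] (-2.0, 2.33, 0.45)
0.107 [0.3 0.6 4.2]
(-3.0, -8.0, 0.323) 0.10745565681946935 20.775
```

The contact at z ≈ 107.5 mm against 108 predicted means the nose is fully down. Now I'll swing the lever back over centre.

```bash
cat >> h.py <<'E'
def push_back(q,m=M0,r=.065):
    s,c=np.sin(q),np.cos(q)
    if q<0: return tip(-.081*s+H*c+W,.062+.081*c-(.081-r),m)
    return tip(-r*s+H*c+W,.062+r*c+H*s,m)
E
python3 - <<'E'
from h import *
arm.line_to(tip(.090,.15,M0),.2)
arm.line_to(tip(.062,.15,M0),.2)
p=push_back(-.53);p2=tip(.060,p[2]-.073,M0)
arm.line_to(p2,.15);arm.pause(.1);f0=fm();print(f0.round(1))
for q in np.r_[-.5:1.451:.05]:
    arm.line_to(push_back(q),.06)
    f=fm()-f0;print(round(q,2),f.round(1)[[0,2]],end=" ")
    if np.linalg.norm(f)>25: print("stop");break
print(arm.read_time(),arm.read_tool_pos()-push_back(q));crop("s3")
E
```

```text
[ 0.7 -0.   1.7]
-0.5 [-0.4 -2.6] -0.45 [-0.5 -2.3] -0.4 [ 0.1 -0.4] -0.35 [ 0.  -0.7] -0.3 [ 0.5 -1.5] -0.25 [-0.1 -0.8] -0.2 [ 0.2 -0.6] -0.15 [ 0.2 -0.8] -0.1 [ 1.8 -0.7] -0.05 [ 1.2 -0.6] -0.0 [ 1.8 -0.2] 0.05 [ 3.9 -0.4] 0.1 [ 3.2 -0.8] 0.15 [ 3.6 -0.1] 0.2 [ 5.1 -0.3] 0.25 [ 4.8 -0.6] 0.3 [5.2 0.3] 0.35 [5.4 1.9] 0.4 [6.8 2.5] 0.45 [4.7 2.7] 0.5 [5.4 3.8] 0.55 [5.4 2.5] 0.6 [5.7 3.7] 0.65 [5.  3.3] 0.7 [5.  4.3] 0.75 [4.4 2.8] 0.8 [3.1 3.2] 0.85 [2.9 4. ] 0.9 [1.3 3.1] 0.95 [1.2 4.8] 1.0 [-0.5  3.6] 1.05 [-0.5  3.2] 1.1 [-1.1  0.9] 1.15 [-2.8  0.8] 1.2 [-0.6  0.6] 1.25 [-0.4 -1.2] 1.3 [-0.6 -1.6] 1.35 [-0.6 -1.1] 1.4 [-1.  -1.6] 1.45 [-0.5 -1.7] 31.95 [-1.34764033e-04  1.85504067e-05 -2.45828690e-04]
```

View pics/s3.png

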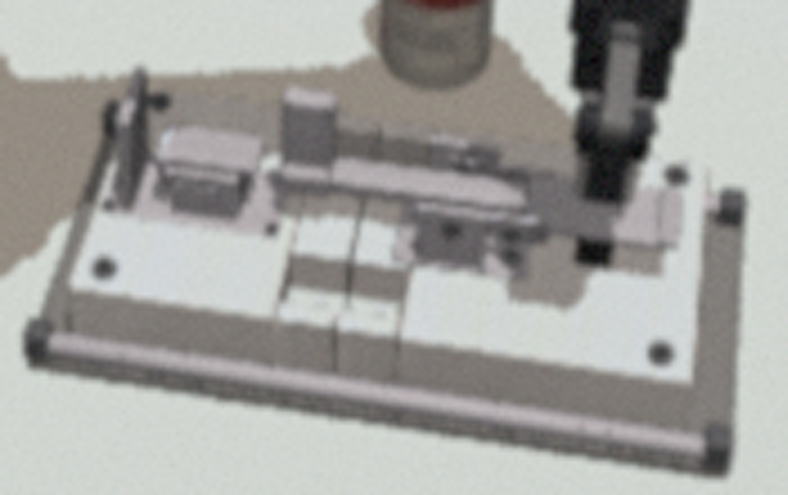

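The gap between the halves is closed (thin line at crop (350,225)), and the keeper moved along with the claw, hooked on the bar. The lever is nearly flat under the finger at (640,215). I'll follow it gently to its stop.

```bash
python3 - <<'E'
from h import *
arm.pause(.2);f0=np.mean([fm() for _ in range(4)],0);print(f0.round(1))
for q in np.r_[1.46:1.70:.01]:
    arm.line_to(push_back(q),.03);arm.pause(.05)
    f=fm();print(round(q,2),f.round(1)[[0,2]],end=" ")
    if f[2]-0>9: print("stop");break
arm.pause(.2)
arm.line_to(tip(-.050,.12,M0),.2);arm.line_to(tip(-.0,.25,M0),.3)
arm.line_to(tip(.023,.167,M0),.3,ori(M0))
im=snapshot("wrist");s=snapshot("scene")[270:380,265:440]
a=cv2.resize(im[30:300,210:430],None,fx=2,fy=2,interpolation=2)
b=cv2.resize(s,(350,220),interpolation=2)
c=np.zeros((540,790,3),np.uint8);c[:,:440]=a;c[:220,440:790]=b;cv2.imwrite("pics/end.png",c);print(arm.read_time())
E
```

```text
[ 0.9 -0.8  0.6]
1.46 [ 0.  -0.7] 1.47 [-0.2  0.6] 1.48 [-0.3  1. ] 1.49 [0.1 0. ] 1.5 [ 0.3 -1.1] 1.51 [-0.   0.3] 1.52 [ 0.2 -0.6] 1.53 [0.1 0.4] 1.54 [-0.8  0.4] 1.55 [-0.9 -0.2] 1.56 [0.1 0.7] 1.57 [0.3 0.4] 1.58 [0.3 4.1] 1.59 [1.3 8.1] 1.6 [ 1.  11.8] stop
38.4917
```

View pics/end.png

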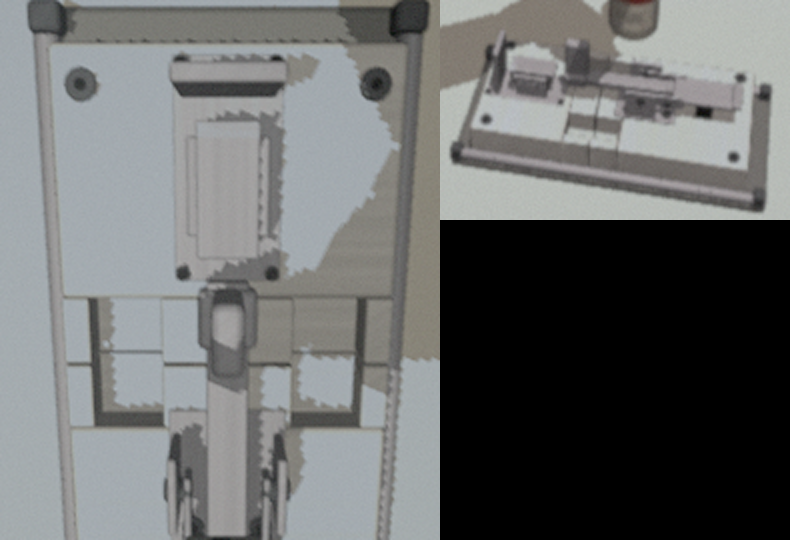

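The mould gap is a thin line (row ~365), so it is shut. The claw strip lies on the bar with its nose in the slot (rows 120-260), the lever is flat on its stop, and the robot is clear.

```bash
python3 -c "
from station import ticket
print(ticket.finish_job())"
```

```text
the job is handed in; nothing more can be done
None
```

I handed the job in at about 38 s of the 69 s allowed. The claw's nose is down in the slot, the lever is on its rubber stop (last push about 12 N), the mould halves look shut, and the arm never went near the bystanders; the hand-in call gave no verdict, and I had no reading of the claw's pull on the keeper.

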